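# Show how the practice puzzle box is locked

## Robot

A 6-joint arm with a two-finger parallel gripper is mounted at the origin on the work surface. World frame = base frame: x ahead of the robot, y to its left, z up, the work surface at z = 0. Lengths are in mm, angles in rad, forces in N, time in s.
With the tool pointing down it reaches from about 350 to 975 mm from the base axis. Payload 7.1 kg.
Tool frame: the origin (TCP) lies between the finger pads, 19 mm behind the fingertips; this is the grasp point; z points along the fingers, y is the line along which they close (so a half turn about z gives the same grasp; the last joint's range is limited). The gripper opens to 88 mm and grips with 3 to 60 N. Pads are 20 mm wide; open, the fingers measure 115 mm over their backs; the gripper's body (75 mm by 178 mm) begins 61 mm behind the grasp point.
Start: joints at [-1.29, 0.423, 1.63, -0, 1.089, -0.019], TCP at [184.599, -597.1, 241.375] pointing down, gripper open.
Joint ranges: [-3, 3], [-0.9, 2.11], [0.09, 2.58], [-1.31, 4.45], [0.11, 2.69], [-2.54, 2.54]. Speed limits (rad/s): [2.39, 2.39, 3.01, 3.14, 3.14, 3.14].

## Interface

Orientations are given as a rotation vector (axis times angle).
In Python, from bench import manip, viewer gives the robot as it stands. Calls block until the motion is done:
- manip.move_pose(position, orientation): joint-space move of the TCP to a pose.
- manip.line_to(position, velocity=150, rotation=None, f_stop=None): straight line of the TCP; rotation=None keeps the orientation; velocity is the mean speed in mm/s. With f_stop (N) it stops when the force on the tool has changed by that much, and returns True; else False.
- manip.goto_joints(angles): joint-space move.
- manip.open_jaws() and manip.close(effort=None): open the fingers fully, or close them until they stop; effort is the grip in N (None keeps the last).
- manip.pause(seconds).
- manip.inverse_kinematics(position, orientation): joint angles nearest the present ones, or None.
- viewer.capture(name): name is "scene" or "top" or "wrist"; returns (picture, depth): 400x640x3 uint8, blue, green, red; 400x640 float32, mm along the optical axis (not along the pixel's ray), 0 where there is no reading.
- viewer.camera_params(name): a dict with "vertical_fov" (degrees; the focal length in pixels is half the picture's height over the tangent of half this angle, whatever the lens; pixels are square), "cx", "cy" (the principal point, pixels), "cam_to_world" (4x4, takes a point from camera to world coordinates). Camera axes: x right, y down, z forward; pixel columns grow to the right and rows downward; lengths in mm; the calibration is good to about 2 mm. A picture is of the moment at which its call begins: read the wrist's pose just before it. camera_params takes no time and is no camera call; for the wrist camera it gives the pose at the moment of the call.
A pose or a line that the arm cannot do raises manip.PlanningError and nothing moves.
- manip.finish_job(): hands the job in; it is judged then, once.
Readings, each from a call of its own:
- manip.current_time(): time.
- manip.current_joints(): joint angles.
- manip.current_joint_vel(): joint speeds.
- manip.current_tau(): joint torques, N m.
- manip.current_tcp_pos(): TCP position.
- manip.current_ee_rot(): TCP orientation.
- manip.current_ft_force(): force on the tool from outside, world axes, zero at the start.
- manip.current_ft_torque(): the same for the moment, N m.
- manip.current_opening(): finger opening in mm.
- manip.current_grip_force(): force on a finger pad.
Only numpy, scipy, OpenCV 4.12 (cv2) and the standard library are available. Lean on these libraries where they do the work, as an engineer would, in place of code of your own. Each camera call takes 0.05 s, during which the arm holds its last target. There are 200 camera calls.

## Task

Show the apprentice how the practice box is locked: point down at the pale thumb bar on its half-open walnut panel, with the fingertips a few centimetres above the middle of the bar and not touching it, and stay there for two seconds, then push the panel gently with the fingertips until it is fully shut, without gripping it. Last, point down in the same way at the middle of the jade-green pin dish, where the locking pins lie, for two seconds, and finish there, still pointing. Never touch the jade dish, and leave everything else on the bench where it is.

Things in the scene. Friction and masses are not known exactly. Their poses are not given: they have to be found in the camera images.
- practice_box: Practice puzzle box of pale hinoki with marquetry sides, fixed to the bench: 130 long (its x) x 100 wide (its y) x 76 mm high. Origin at the centre of its underside, z up. A walnut panel slides in its top along the box's x axis and opens towards the box's -x, sticking out over that end by the joint value.
- panel (a joint): Slide of the walnut panel (128 x 84 x 8 mm, underside 64 mm above the bench), in m: 0 = fully shut, its outer end about flush with the box's -x end; grows as it opens towards the box's -x, to 0.075 at most. Starts about half open (0.04 to 0.065). It stays where it is left, needs about 1.5 to 2 N to slide, and meets a firm stop at 0.
- thumb_bar (a point): Centre of the top of the raised thumb bar of pale wood across the panel's outer end, 86 mm above the bench; it travels with the panel; axes as the box's. The bar is 60 mm long (along the box's y), 12 mm thick (box's x) and stands 14 mm above the panel. Its outer face lies 6 mm towards the box's -x from this point: pushing that face along the box's +x shuts the panel.
- jade_dish: Jade-green ceramic pin dish, loose and fragile: round, 84 mm across the rim, 60 mm at the foot, 26 mm high, with three small brass pins lying in it. Origin at the centre of its underside, z up. Not to be touched.
- jade_dish_rim (a point): Centre of the mouth of the jade-green dish, 26 mm above the bench.
- white_dish: Bystander, loose, not to be disturbed. Origin at the centre of its underside, z up. White ceramic dish of the same shape as the jade one (84 mm across, 26 mm high) with three steel pins.
- sanding_block: Bystander, loose, not to be disturbed. Origin at the centre of its underside, z up. Sanding block, pale wood with a cork face underneath, 110 (x) x 65 (y) x 40 mm high.
- hinoki_cube: Bystander, loose, not to be disturbed. Origin at the centre of its underside, z up. Hinoki offcut cube, pale wood, 45 mm.
- bench_dog: Bystander, loose, not to be disturbed. Origin at the centre of its underside, z up. Round steel bench dog standing upright, head 34 mm across, 50 mm high.
- hammer: Bystander, loose, not to be disturbed: a steel-headed hammer lying on the bench beyond the box, 260 mm long along its x axis (head at +x), 26 mm high.
- bin (a joint): Swing of the bent tin tilting bin (130 x 190 x 100 mm) on its two side pivots 140 mm above the bench, in a wooden stand at the right edge of the bench, in rad; 0 = hanging upright. Bystander, not to be swung.

How it is judged:
By the outcome, as a careful person would: the job done as asked, in the order asked, and still so for the second after the job is handed in, with the robot touching nothing.
It also fails if it takes over 46 s, if anything falls off the work surface, if the arm or the gripper's body presses on something with over 40 N, if the wrist force passes 120 N, or if a joint passes its speed limit or range.

## Working session

There is one attempt and no reset: what is moved stays moved. The work goes in short steps, each a Python script; the robot and the scene stay as the last script left them, time stands still between calls to the robot, and variables do not carry over. Pictures are saved under pics/ and viewed, at most 10 in all, crops included, and the job is handed in when it is done.

```bash
mkdir -p pics; cat > h.py <<'E'
import numpy as np, cv2
from bench import manip, viewer
def cam(n):
    p=viewer.camera_params(n); f=200/np.tan(np.radians(p["vertical_fov"])/2)
    return f,p["cx"],p["cy"],np.array(p["cam_to_world"])
def world(n,dep,c=None):
    f,cx,cy,T=c or cam(n); v,u=np.mgrid[:400,:640]
    P=np.stack([(u-cx)/f*dep,(v-cy)/f*dep,dep,np.ones_like(dep)],-1)@T.T
    return P[...,:3]
def ray(n,u,v,z,c=None):
    f,cx,cy,T=c or cam(n); d=T[:3,:3]@np.array([(u-cx)/f,(v-cy)/f,1]); o=T[:3,3]
    return o+d*(z-o[2])/d[2]
E
python3 - <<'E'
from h import *
for n in("scene","top"):
    c=cam(n); im,d=viewer.capture(n); cv2.imwrite(f"pics/{n}.png",im); np.savez(f"{n}.npz",im=im,d=d)
    print(n,c[:3],c[3].round(3).tolist(),(d>0).mean())
print(manip.current_time(),manip.current_ee_rot(),manip.current_opening())
E
```

```text
scene (np.float64(405.4015603565443), 319.70782980646396, 198.6543171111017) [[-0.18, 0.777, -0.603, 1266.211], [0.984, 0.152, -0.098, -48.635], [0.015, -0.611, -0.792, 927.818], [0.0, 0.0, 0.0, 1.0]] 0.9961875
top (np.float64(361.90975982723324), 322.0436268073442, 197.18910886234218) [[0.012, -0.983, 0.181, 442.678], [-1.0, -0.013, -0.007, -134.36], [0.01, -0.181, -0.983, 1099.817], [0.0, 0.0, 0.0, 1.0]] 0.996125
0.1 [-3.10499992e+00 -4.68923911e-01  2.92218018e-04] 87.9082342992644
```

View pics/scene.png

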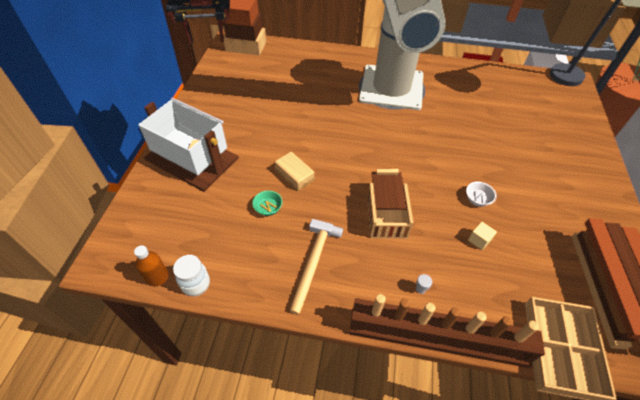

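View pics/top.png

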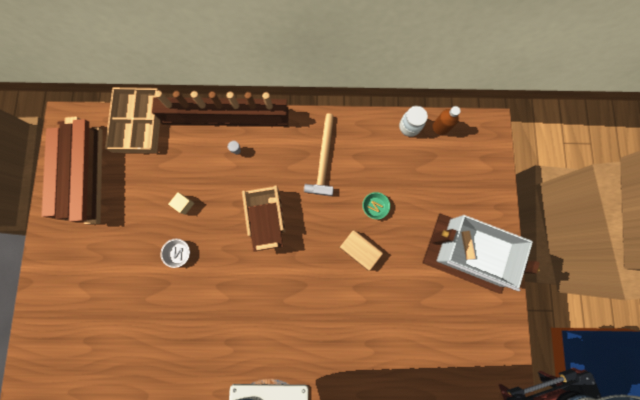

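The scene view shows the box at (390,203) with its panel open toward the robot, and the jade dish at (267,204). In the top view the box is at (265,218), the thumb bar at about (265,245), and the jade dish at (376,206). The arm is clear of both. Next I measure from both views.

```bash
python3 - <<'E'
from h import *
for n,roi in(("top",(235,178,295,262)),("scene",(360,155,425,250))):
    z=np.load(n+".npz"); im,d=z["im"],z["d"]; P=world(n,d); c=cam(n)
    hsv=cv2.cvtColor(im,cv2.COLOR_BGR2HSV)
    g=cv2.inRange(hsv,(60,100,50),(95,255,255)); g=cv2.morphologyEx(g,cv2.MORPH_OPEN,np.ones((2,2)))
    k,l,s,ce=cv2.connectedComponentsWithStats(g); i=1+np.argmax(s[1:,4])
    h=cv2.convexHull(np.argwhere(l==i)[:,::-1].astype(np.int32)); e=cv2.fitEllipse(h)
    Q=P[l==i]
    print(n,"jade ellipse",e,"ray z26",ray(n,*e[0],26).round(1),"z pct",np.percentile(Q[:,2],[5,50,95]).round(1))
    rim=Q[Q[:,2]>21]; print(" rim bbox",rim.min(0).round(1),rim.max(0).round(1),len(rim))
    x0,y0,x1,y1=roi; m=np.zeros((400,640),bool); m[y0:y1,x0:x1]=1
    print(" bench z",np.median(P[330 if n=='top' else 120,300:340,2]).round(1))
    for lo,hi in((80,95),(60,95)):
        q=P[m&(P[...,2]>lo)&(P[...,2]<hi)]
        r=cv2.minAreaRect(q[:,:2].astype(np.float32)); print(" z",lo,hi,len(q),r,np.percentile(q[:,2],[10,50,90]).round(1))
    cv2.imwrite(f"pics/{n}_crop.png",cv2.resize(im[y0:y1,x0:x1],None,fx=6,fy=6,interpolation=cv2.INTER_CUBIC))
E
python3 -c "
import cv2,numpy as np
a=cv2.imread('pics/top_crop.png');b=cv2.imread('pics/scene_crop.png')
H=max(a.shape[0],b.shape[0]);p=lambda i:cv2.copyMakeBorder(i,0,H-i.shape[0],0,0,0)
cv2.imwrite('pics/both.png',np.hstack([p(a),p(b)]))"
```

```text
top jade ellipse ((377.272705078125, 206.22012329101562), (25.24932861328125, 26.562715530395508), 117.8929672241211) ray z26 [ 615.  -308.9   26. ] z pct [ 2.2 10.6 27. ]
 rim bbox [ 442.7 -345.1   21.1] [ 653.2 -134.4 1099.8] 94
 bench z -0.4
 z 80 95 98 ((550.5097045898438, 22.96187973022461), (137.36959838867188, 92.56098937988281), 10.243484497070312) [82.7 85.9 88.4]
 z 60 95 1702 ((569.2877197265625, 23.697860717773438), (176.4827880859375, 101.03144836425781), 10.174957275390625) [69.  72.7 77.1]
scene jade ellipse ((267.80767822265625, 203.60350036621094), (23.247594833374023, 28.338071823120117), 81.50199127197266) ray z26 [ 624.4 -299.1   26. ] z pct [ 2.1 12.  27.4]
 rim bbox [ 581.6 -341.4   21. ] [1266.2  -48.6  927.8] 105
 bench z 0.7
 z 80 95 96 ((565.1972045898438, 23.900859832763672), (160.04779052734375, 90.65174865722656), 11.103076934814453) [81.5 86.2 88.5]
 z 60 95 1671 ((571.79931640625, 26.719783782958984), (176.4689178466797, 101.62716674804688), 10.479412078857422) [67.4 73.  77.8]
```

View pics/both.png

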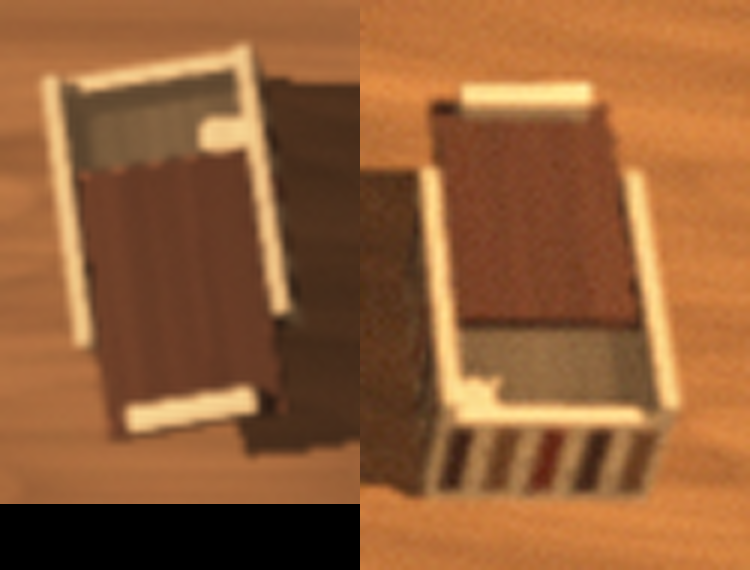

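The crop shows the pale bar across the panel's outer end in both views, with yaw about +10° and +x away from the robot. The two jade centres disagree by about 13 mm because the dish walls are included in the mask. I'll close the fingers and look with the wrist camera from above both targets.

```bash
cat >> h.py <<'E'
from scipy.spatial.transform import Rotation as Ro
YAW=np.radians(10.3)
def down(y): return (Ro.from_euler('z',y)*Ro.from_euler('x',np.pi)).as_rotvec()
def snap(tag):
    c=cam("wrist"); im,d=viewer.capture("wrist"); cv2.imwrite(f"pics/{tag}.png",im)
    np.savez(tag+".npz",im=im,d=d,f=c[0],cx=c[1],cy=c[2],T=c[3])
def load(tag):
    z=np.load(tag+".npz"); return z["im"],z["d"],(float(z["f"]),float(z["cx"]),float(z["cy"]),z["T"])
E
python3 - <<'E'
from h import *
b=ray("top",266.8,246.3,86); s=ray("scene",387.7,170.8,86); print("bar",b,s)
for y in(YAW,YAW+np.pi): print(y,manip.inverse_kinematics([b[0],b[1],260],down(y)))
manip.close(10)
# jade first (on the way), then bar
J=[618,-305]
ys=[YAW,YAW+np.pi]; q=[manip.inverse_kinematics([b[0],b[1],260],down(y)) for y in ys]
y=ys[int(np.argmin([9 if a is None else abs(a[5]) for a in q]))]; print("yaw used",y)
manip.move_pose([J[0]-60,J[1],330],down(y)); snap("wj")
manip.move_pose([b[0]-40,b[1],330],down(y)); snap("wb")
print(manip.current_time(),manip.current_opening(),manip.current_tcp_pos(),cam("wrist")[3].round(2).tolist())
a,bb=cv2.imread("pics/wj.png"),cv2.imread("pics/wb.png")
cv2.imwrite("pics/w2.png",cv2.resize(np.hstack([a,bb]),(800,250)))
E
```

```text
bar [488.73616742   9.68255546  86.        ] [493.16055532  14.564765    86.        ]
0.17976891295541594 [-4.53731884e-03  1.98011953e-01  1.90688453e+00 -8.88178420e-16
  1.03669617e+00  1.38649009e+00]
3.321361566545209 [-0.00453732  0.19801195  1.90688453  0.          1.03669617 -1.75510256]
yaw used 0.17976891295541594
4.5583 1.0411980424949117 [449.53324808   8.90047538 330.13810879] [[0.18, -0.95, -0.25, 518.8], [-0.98, -0.17, -0.05, 21.89], [0.0, 0.26, -0.97, 472.4], [0.0, 0.0, 0.0, 1.0]]
```

View pics/w2.png

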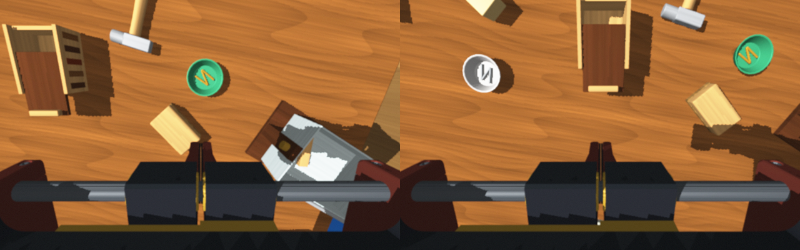

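The wrist views are clear: the bar is at about full-resolution pixel (326,147) in the right-hand picture, and the jade dish at about (328,123) in the left. Now I measure from both.

```bash
cat > meas.py <<'E'
from h import *
from scipy.optimize import least_squares
def jade(im,d,c):
    P=world("",d,c); g=cv2.inRange(cv2.cvtColor(im,cv2.COLOR_BGR2HSV),(60,100,50),(95,255,255))
    m=(g>0)&(d>0)
    Q=P[m&(P[...,2]>20)&(P[...,2]<32)]
    r=least_squares(lambda p:np.hypot(Q[:,0]-p[0],Q[:,1]-p[1])-p[2],[*np.median(Q[:,:2],0),40],loss="soft_l1").x
    return r.round(1),len(Q),np.percentile(Q[:,2],[50,90]).round(1)
def bar(im,d,c,near,pale=True):
    P=world("",d,c); hsv=cv2.cvtColor(im,cv2.COLOR_BGR2HSV)
    m=(d>0)&(np.hypot(P[...,0]-near[0],P[...,1]-near[1])<45)&(P[...,2]>79)&(P[...,2]<93)&(hsv[...,2]>150)
    k,l,s,ce=cv2.connectedComponentsWithStats(m.astype(np.uint8)); i=1+np.argmax(s[1:,4]); uv=np.argwhere(l==i)[:,::-1]
    R=np.array([ray("",u,v,86,c)[:2] for u,v in uv],np.float32)   # rays onto bar-top plane
    r=cv2.minAreaRect(R); D=P[l==i]
    return r,R.mean(0).round(1),D.mean(0).round(1),len(uv)
def pale_px(im,d,c):
    return
def run(views,near):
    for t,im,d,c in views:
        for f,a in((jade,()),(bar,(near,))):
            try: print(t,f.__name__,*f(im,d,c,*a))
            except Exception as e: print(t,f.__name__,"-",e)
E
python3 - <<'E'
from meas import *
V=[(t,*load(t)) for t in("wj","wb")]
for n in("top","scene"):
    z=np.load(n+".npz"); V.append((n,z["im"],z["d"],cam(n)))
run(V,(490,12))
# box yaw & size from wrist
im,d,c=load("wb"); P=world("",d,c)
m=(d>0)&(P[...,2]>60)&(P[...,2]<95)&(abs(P[...,1]-25)<110)&(P[...,0]>440)
print(cv2.minAreaRect(P[m][:,:2].astype(np.float32)))
E
```

```text
wj jade [ 617.7 -303.9   38.1] 651 [24.  25.7]
wj bar ((490.763427734375, 10.347589492797852), (13.074745178222656, 59.485870361328125), 10.247111320495605) [490.2  10. ] [489.8  10.9  84.8] 461
wb jade [ 616.9 -302.4   38.7] 809 [24.  25.5]
wb bar ((489.2210388183594, 12.024938583374023), (11.033945083618164, 58.547115325927734), 10.262710571289062) [489.3  12.6] [489.3  12.6  84.9] 458
top jade [ 617.4 -305.6   37.3] 119 [24.4 28.1]
top bar ((489.54443359375, 9.305694580078125), (10.921122550964355, 56.55763244628906), 10.151155471801758) [489.5   9.5] [489.5   9.5  86.1] 86
scene jade [ 620.3 -302.7   37.9] 145 [24.6 27.8]
scene bar ((494.42718505859375, 11.826704025268555), (14.811406135559082, 59.486610412597656), 11.136786460876465) [493.6  12.4] [493.1  12.4  85.4] 100
((567.2936401367188, 25.87875747680664), (170.47357177734375, 100.13005065917969), 10.266783714294434)
```

All views agree: the bar is at (490, 11.5, ~85.5) with yaw 10.25° and size 59×12, and the jade rim is centred at (617.5, −303.3, ~25). Next I point at the bar, then push.

```bash
python3 - <<'E'
from h import *
B=np.array([490,11.5]); u=np.array([np.cos(np.radians(10.25)),np.sin(np.radians(10.25))])
at=lambda s,z:[*(B+s*u),z]
manip.line_to(at(0,139)); manip.pause(2.5); print(manip.current_time(),manip.current_tcp_pos())
manip.line_to(at(-45,139)); manip.line_to(at(-45,97),80); manip.pause(.2)
f0=np.array(manip.current_ft_force())
hit=manip.line_to(at(38,97),20,f_stop=8)
p=np.array(manip.current_tcp_pos()); print(hit,(p[:2]-B)@u,p,np.array(manip.current_ft_force())-f0,manip.current_time())
E
```

```text
8.5083 [489.99151974  11.50242587 139.00651016]
True 29.84223030153753 [519.34260545  16.93943509  96.52824715] [ 1.16736655  0.3227491  -0.92121297] 13.1333
```

```bash
python3 - <<'E'
from meas import *
B=np.array([490,11.5]); u=np.array([np.cos(np.radians(10.25)),np.sin(np.radians(10.25))])
at=lambda s,z:[*(B+s*u),z]
manip.line_to(at(0,97),80); snap("a0")
manip.line_to(at(-10,330),250); snap("a")
V=[("a",*load("a"))]; run(V,(536,20)); im,d,c=V[0][1:]; P=world("",d,c)
m=(d>0)&(P[...,2]>60)&(P[...,2]<95)&(abs(P[...,1]-25)<110)&(P[...,0]>440)
print(cv2.minAreaRect(P[m][:,:2].astype(np.float32)),manip.current_time())
cv2.imwrite("pics/ac.png",cv2.resize(im[0:200,220:420],(600,600),interpolation=cv2.INTER_CUBIC))
E
```

```text
a jade [ 617.1 -302.2   38.6] 774 [24.1 25.6]
a bar ((535.5617065429688, 20.475534439086914), (10.697362899780273, 58.72502899169922), 10.31628704071045) [536.   20.8] [536.   20.8  85. ] 445
((592.0235595703125, 30.265201568603516), (130.52194213867188, 100.24805450439453), 10.327631950378418) 14.825
```

View pics/ac.png

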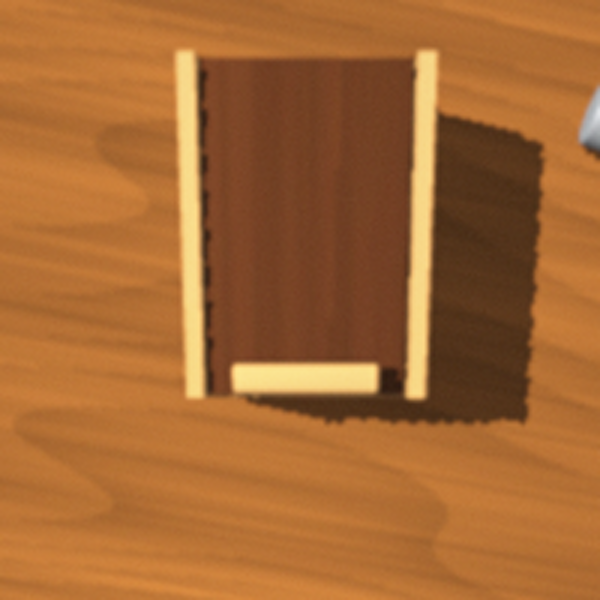

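The panel is shut: the bar travelled about 47 mm, the outline is now 130.5 × 100 mm with the outer end flush, and the firm stop was felt. Now the jade dish.

```bash
python3 - <<'E'
from h import *
J=[617.3,-303.2]; r=down(np.radians(10.25))
manip.line_to([*J,250],250); manip.line_to([*J,80],80); manip.pause(2.6)
print(manip.current_time(),manip.current_tcp_pos(),manip.current_ee_rot(),manip.current_ft_force())
im,d=viewer.capture("scene"); cv2.imwrite("pics/s2.png",im[60:330,120:560]); z=np.load("scene.npz")["im"]
E
```

```text
21.25 [ 617.31731374 -303.18774174   80.01222926] [-3.12867299 -0.28236573  0.00855371] [-0.07861326  0.1123131   0.44747096]
```

View pics/s2.png

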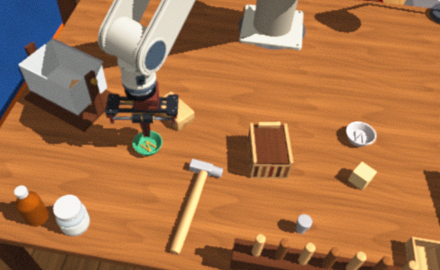

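The fingers point down above the jade dish at crop pixel (147,143). The box at (270,148) is shut, and everything else is where it was.

```bash
python3 -c "
from bench import manip
print(manip.finish_job())"
```

```text
the job is handed in; nothing more can be done
None
```

The job is handed in at about 21 s: I pointed at the thumb bar for over two seconds, pushed the panel shut to its stop with closed fingers, and finished pointing about 35 mm above the middle of the jade dish; nothing else looked moved in the last picture.

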